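Turn a long tube rack past a post and park it in its bay

TASK

Park the long tube rack in the metal bay: push it about at its ends with the fingertips so that it turns past the short steel post and points into the bay's mouth, then slide it in lengthwise until it is fully home against the stop at the back. The rack must stay flat on the bench: push gently, and do not grip, lift or tip it. Leave the other things where they stand.

Things in the scene. Friction and masses are not known exactly. Their poses are not given: they have to be found in the camera images.
- rack: the long tube rack: a loose white block 220 mm long (x), 44 mm wide (y), 30 mm high, with a row of grey-capped tubes fixed in it, 45 mm high in all; about 0.35 kg, slides under a few newtons. Origin at the centre of its underside. It starts roughly across the bay's direction, beyond the post as seen from the bay, its -x end nearer to the robot
- bay: the bay: a fixed aluminium channel, two guide walls and an end stop, no floor; walls 25 mm high, 6 mm thick. Origin on the bench at the centre of its mouth, y axis pointing in. Inside 64 mm wide, 180 mm deep (stop face at y = +180 mm). At the mouth the walls flare 17 mm outwards over 29 mm in front of y = 0. Foot strips 16 mm wide, 3 mm thick outside. A rack fully home sticks out by 40 mm
- post: a short steel post fixed to the bench, 24 mm across, 50 mm high, with a foot flange 48 mm across, 4 mm thick; origin at the centre of its foot. It stands in front of the mouth, beside the bay's centre line on the side away from the robot; the rack fits past it along the centre line only when pointing into the bay
- short_rack: bystander: a short white tube rack with a few grey-capped tubes, 90 x 44 x 44 mm, otherwise like the long one; origin at the centre of its underside
- tape: bystander: a roll of tape lying flat, 72 mm across, 19 mm high; origin at the centre of its underside
- vial: bystander: a small glass vial with a black cap, 28 mm across, 55 mm high; origin at the centre of its underside
- jar: bystander: an amber jar with a white cap, 50 mm across, 70 mm high; origin at the centre of its underside
- beaker: bystander: a small white plastic beaker, 60 mm across, 60 mm high; origin at the centre of its underside
- dish: bystander: a clear closed culture dish, 90 mm across, 15 mm high; origin at the centre of its underside
- bottle: bystander: a glass bottle with an orange cap, 70 mm across, 150 mm high; origin at the centre of its underside
Things that resemble listed ones, but are neither listed nor needed, are in the scene too. What is shaped like the rack but brown or orange is not meant.

How it is judged:
On the way:
1. the rack, still outside, has been turned to point into the bay's mouth (angle between the x axis of rack and the y axis of bay, either way round below 0.5 rad and y of rack in the frame of bay below -0.04 m and x of rack in the frame of bay between -0.08 and 0.08 m), for 0.1 s.
At the end, for the whole second after the job is handed in: The rack lies flat and at rest inside the bay, its leading end within 10 mm of the stop, in line with the bay, and every bystander is within 30 mm of where it began (y of rack in the frame of bay between 0.06 and 0.08 m and x of rack in the frame of bay between -0.016 and 0.016 m and angle between the x axis of rack and the y axis of bay, either way round below 0.13 rad and angle between rack's own z axis and vertical below 0.05 rad and height (world z) of rack below 0.004 m and linear speed of rack below 0.01 m/s and distance of each of short_rack, tape, vial, jar, beaker, dish, bottle from where it was at the start of the episode below 0.03 m); the robot touches nothing.
It fails at once if the rack is lifted off the bench or climbs a wall (height (world z) of rack above 0.008 m).
It fails at once if the rack is tipped (angle between rack's own z axis and vertical above 0.2 rad).
It fails at once if the rack is gripped or pushed roughly (more than 60 N) (contact force between the fingers and rack above 60 N).
It fails at once if a bystander is pushed away or knocked over (distance of any of short_rack, tape, vial, jar, beaker, dish, bottle from where it was at the start of the episode above 0.03 m or angle between any of short_rack, tape, vial, jar, beaker, dish, bottle's own z axis and vertical above 0.5 rad).
It also fails if it takes over 72 s, if anything falls off the work surface, if the arm or the gripper's body presses on something with over 40 N, if the wrist force passes 120 N, or if a joint passes its speed limit or range.

ROBOT

A 7-joint arm with a two-finger parallel gripper is mounted at the origin on the work surface. World frame = base frame: x ahead of the robot, y to its left, z up, the work surface at z = 0. Lengths are in m, angles in rad, forces in N, time in s.
With the tool pointing down it reaches from about 0.4 to 0.85 m from the base axis. Payload 10.4 kg.
Tool frame: the origin (TCP) lies where the fingers leave the gripper's body, on its centre line; the fingertips stand 73 mm ahead of it and the grasp point (between the pads) lies 54 mm ahead of it; z points along the fingers, y is the line along which they close (so a half turn about z gives the same grasp; the last joint's range is limited). The gripper opens to 85 mm and grips with 20 to 120 N. Pads are 22 mm wide; open, the fingers measure 114 mm over their backs; the gripper's body (76 mm by 85 mm) begins 54 mm behind the grasp point. The pads swing forward as they close: fully open they stand 13 mm farther back than shut.
Start: joints at [1.232, 0.332, -0.065, 1.46, 0.022, 1.35, -0.088], TCP at [0.194, -0.594, 0.304] pointing down, gripper open.
Joint ranges: [-2.6, 2.6], [-0.5, 2.12], [-1.47, 1.34], [0.16, 2.42], [-1.27, 4.41], [0.06, 2.06], [-2.6, 2.6]. Speed limits (rad/s): [2.22, 2.22, 2.79, 2.79, 3.14, 3.14, 3.14].

INTERFACE

Orientations are given as a unit quaternion [x, y, z, w].
In Python, from workcell import manip, camera gives the robot as it stands. The module is installed in compiled form; this text tells all that it offers.
- The arm moves only by the shell command python3 -m creep 'ROWS' [OPENING] [FORCE]. ROWS is JSON, a list of rows, each a list of 2 entries, a list of its own where there are three numbers: the shift along the tool's x, y, z in mm, then the turn about the tool's z in rad. In form: [[[tx, ty, tz], twist], ...]. A call has 1 to 5 rows; each row is the pose to reach, as a shift and turn from the pose commanded when the call began, along the tool's axes at that moment; what a row does not reach only later rows make up. A row lasts 1/12 s, in which the tool goes at most 41.7 mm and 7.16 degrees, less where a joint would pass 70% of its speed; a pose out of reach is approached as far as the arm can. A call with a gripper value outside its range is refused whole. OPENING is the opening, from 0 (shut) to 1 (fully open), set as the call begins (- or left out, the last holds). The fingers move at their own pace and stop on an object; FORCE is the grip in N (left out, the last holds). Time passes only in rows, so rows that repeat a pose let the fingers close. It gives the time, the measured TCP pose, the force, the opening and the grip force at its end, in the units of the state.
- manip.get_obs(): the state, without advancing time (a new reading comes with each control period).
- camera(name): name is "side" or "top"; returns a dict with "pixels" (384x512x3 uint8, red, green, blue), "z_map" (384x512 float32, m along the optical axis (not along the pixel's ray), 0 where there is no reading), "fx", "fy", "cx", "cy" (pixels), "distortion" ([k1, k2, p1, p2, k3] as OpenCV has them; the pictures are not rectified), "extrinsics" (4x4, takes a point from world to camera coordinates). Camera axes: x right, y down, z forward; pixel columns grow to the right and rows downward; lengths in m; the calibration is good to about 2 mm. A picture is of the moment at which its call begins.
- manip.hand_in(): hands the job in; it is judged then, once.
The state is a dict: "clock": time; "joint_pos": joint angles; "joint_velocities": joint speeds; "tau": joint torques, N m; "position": TCP position; "ee_rot": TCP orientation; "ft_force": force on the tool from outside, world axes, zero at the start; "torque": the same for the moment, N m; "grip_width": opening from 0.0 (shut) to 1.0 (fully open); "grasp_force": force on a finger pad.
Only numpy, scipy, OpenCV 4.12 (cv2) and the standard library are available. Lean on these libraries where they do the work, as an engineer would, in place of code of your own. Each camera call takes 0.05 s, during which the arm holds its last target. There are 200 camera calls.

## Working session

There is one attempt and no reset: what is moved stays moved. The work goes in short steps, Python scripts to look and compute and a shell command to move; the robot and the scene stay as the last step left them, time stands still between calls to the robot, and variables do not carry over. Pictures are saved under pics/ and viewed, at most 10 in all, crops included, and the job is handed in when it is done.

```bash
mkdir -p pics; cat > h.py <<'E'
import numpy as np,cv2
from workcell import manip,camera
def snap(n,f=None):
    c=camera(n)
    if f: cv2.imwrite('pics/'+f,c['pixels'][:,:,::-1])
    return c
def KM(c): return np.array([[c['fx'],0,c['cx']],[0,c['fy'],c['cy']],[0,0,1.]]),np.array(c['distortion'])
def ray(c,uv,z):
    K,d=KM(c);E=np.array(c['extrinsics']);R,t=E[:3,:3],E[:3,3]
    p=cv2.undistortPoints(np.float64(uv).reshape(-1,1,2),K,d).reshape(-1,2)
    o=-R.T@t;D=np.c_[p,np.ones(len(p))]@R
    return o+D*((z-o[2])/D[:,2])[:,None]
def cloud(c):
    K,d=KM(c);E=np.array(c['extrinsics']);R,t=E[:3,:3],E[:3,3]
    v,u=np.mgrid[:384,:512];p=cv2.undistortPoints(np.float64(np.stack([u,v],-1)).reshape(-1,1,2),K,d).reshape(-1,2)
    Z=c['z_map'].reshape(-1);X=(np.c_[p,np.ones(len(p))]*Z[:,None]-t)@R
    X[Z==0]=np.nan
    return X.reshape(384,512,3)
E
python3 - <<'E'
from h import *
for n in('top','side'):
    c=snap(n,n+'0.png');E=np.array(c['extrinsics']);print(n,c['fx'],c['distortion'],-E[:3,:3].T@E[:3,3],E[2,:3],(c['z_map']>0).mean())
print(manip.get_obs())
a=[cv2.imread(f'pics/{n}0.png') for n in('top','side')]
E
```

```text
top 395.64087155252867 [-0.09744622  0.          0.          0.          0.        ] [ 0.35443028 -0.14564589  1.184795  ] [ 0.15605871 -0.02051002 -0.98753482] 0.9962972005208334
side 389.6135031669559 [-0.05520113  0.          0.          0.          0.        ] [0.19698158 0.76640335 0.68587877] [ 0.27677061 -0.78269447 -0.55748309] 0.9958953857421875
{'clock': 0.1, 'joint_pos': array([ 1.23239843,  0.33279906, -0.06471915,  1.46082166,  0.02158091,
        1.34994394, -0.08848647]), 'joint_velocities': array([-9.53533447e-04, -3.39602836e-03,  1.08802520e-05, -2.27148279e-03,
       -9.22336973e-04,  5.74922141e-04, -8.44472577e-04]), 'tau': array([ 1.63133893e-03, -6.26747274e+01,  4.96380636e-02, -3.92429388e+01,
        1.64906314e-02,  6.90678076e-03, -4.90057948e-05]), 'position': array([ 0.19404978, -0.5938565 ,  0.30321853]), 'ee_rot': array([ 9.87556030e-01,  1.57266272e-01, -1.17056390e-04, -6.27923642e-04]), 'ft_force': array([-0.59546472, -1.04432854,  0.31949962]), 'torque': array([ 0.06312892,  0.02853585, -0.01262326]), 'grasp_force': 0.0, 'grip_width': 1.0018627512416436}
```

View pics/top0.png

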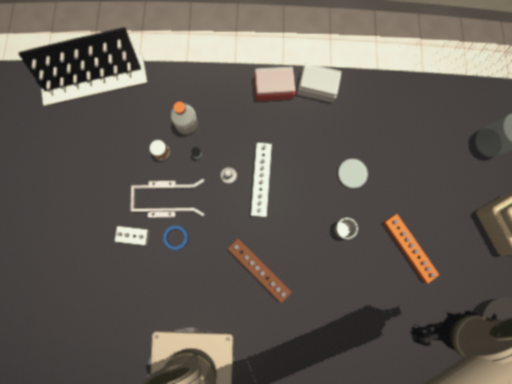

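View pics/side0.png

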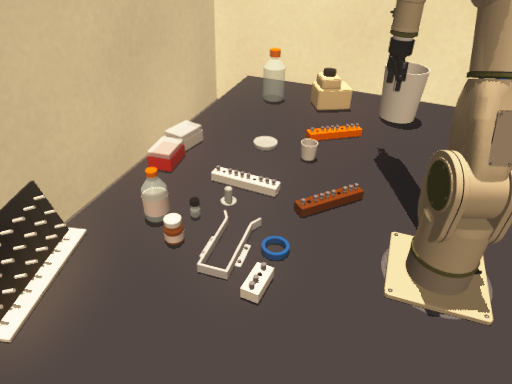

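Top view: white rack runs (264,143)–(259,216), post at (228,175), bay's mouth near (203,197) and opening right, with its stop at (132,199). The brown rack at (260,270) and the orange one at (411,248) are decoys. The side view agrees.

```bash
python3 - <<'E'
from h import *
c=snap('top');s=snap('side');P=cloud(c);Q=cloud(s)
def rect(X,lo,hi,box,nm):
    x0,x1,y0,y1=box
    m=(X[...,2]>lo)&(X[...,2]<hi)&(X[...,0]>x0)&(X[...,0]<x1)&(X[...,1]>y0)&(X[...,1]<y1)
    p=X[m]
    if len(p)<5: print(nm,'few');return
    r=cv2.minAreaRect((p[:,:2]*1000).astype(np.float32));print(nm,len(p),'c',np.round(r[0],1),'sz',np.round(r[1],1),'ang',round(r[2],1),'z',np.round(np.percentile(p[:,2],[5,50,95]),4))
for uv in [(264,143),(259,216),(228,173),(203,181),(203,213),(190,186),(190,209),(132,186),(132,210),(260,270),(346,229),(353,173),(175,237),(131,236),(196,153),(160,150)]:
    print(uv,np.round(P[uv[1],uv[0]],3))
# white masks
for X,cc,n in((P,c,'top'),(Q,s,'side')):
    px=cc['pixels'].astype(int);w=(px.min(2)>130)
    k,lab=cv2.connectedComponents(w.astype(np.uint8))
    for i in range(1,k):
        m=lab==i
        if m.sum()<60: continue
        p=X[m];p=p[np.isfinite(p[:,0])]
        p=p[(p[:,2]>.003)&(p[:,2]<.1)]
        if len(p)<40 : continue
        r=cv2.minAreaRect((p[:,:2]*1000).astype(np.float32));v,u=np.nonzero(m)
        print(n,(int(u.mean()),int(v.mean())),len(p),np.round(r[0],1),np.round(r[1],1),round(r[2],1),'z',np.round(np.percentile(p[:,2],[5,50,95]),4))
E
```

```text
(264, 143) [ 0.678 -0.193  0.028]
(259, 216) [ 0.459 -0.185  0.006]
(228, 173) [ 0.578 -0.089  0.05 ]
(203, 181) [ 0.557 -0.014  0.021]
(203, 213) [ 0.461 -0.019  0.025]
(190, 186) [0.54  0.023 0.026]
(190, 209) [0.472 0.02  0.023]
(132, 186) [0.535 0.197 0.024]
(132, 210) [0.463 0.191 0.024]
(260, 270) [ 0.301 -0.191  0.029]
(346, 229) [ 0.427 -0.447  0.006]
(353, 173) [ 0.598 -0.469  0.011]
(175, 237) [ 0.389  0.064 -0.   ]
(131, 236) [0.387 0.188 0.028]
(196, 153) [0.634 0.007 0.052]
(160, 150) [0.636 0.109 0.07 ]
top (302, 55) 2403 [896.   -3.3] [ 165.1 1054.1] 2.4 z [0.0072 0.0127 0.066 ]
top (274, 79) 911 [ 869.9 -221.1] [ 82.8 114. ] 5.6 z [0.0602 0.0638 0.0676]
top (184, 116) 75 [737.7  34.5] [43.9 77.4] 50.5 z [0.0822 0.096  0.0996]
top (157, 147) 186 [644.  117.9] [40.6 43.6] 5.1 z [0.0635 0.0683 0.0716]
top (261, 179) 1079 [ 568.7 -187.9] [ 47.4 220.3] 87.2 z [0.0252 0.0295 0.0445]
top (352, 172) 657 [ 598.  -467.8] [88.3 87.8] 4.5 z [0.0105 0.0143 0.018 ]
top (229, 174) 118 [580.7 -87.4] [43.8 42.5] 1.4 z [0.0032 0.0071 0.0504]
top (163, 198) 586 [503.2  89.9] [109.5 214.
[... 725 characters left out ...]
02 0.0432]
side (152, 188) 130 [729.8  65.8] [63.5 31.5] 31.2 z [0.0796 0.0938 0.0993]
side (228, 200) 67 [580.4 -82.9] [46.  40.3] 33.0 z [0.0031 0.0048 0.0087]
side (222, 245) 474 [505.9  92.3] [104.8 216.3] 1.3 z [0.0128 0.0245 0.0267]
side (171, 218) 182 [661.4  94.9] [ 43.1 107.6] 37.4 z [0.0652 0.0701 0.0722]
side (38, 283) 2054 [851.8 353.9] [ 49.9 340.4] 15.1 z [0.0092 0.0117 0.0138]
side (400, 269) 1537 [85.5  3.3] [ 83.2 237.2] 8.1 z [0.009  0.0111 0.0133]
side (242, 255) 62 [456.7 111.5] [14.5 79.7] 3.0 z [0.0032 0.004  0.0066]
side (479, 298) 518 [-105.3   26. ] [229.6  81.3] 66.9 z [0.0089 0.0112 0.0133]
side (257, 278) 535 [389.7 190.2] [91.5 44.5] 85.0 z [0.0271 0.0296 0.0435]
```

```bash
python3 - <<'E'
import cv2
a=cv2.imread('pics/top0.png')[120:260,110:300];cv2.imwrite('pics/crop0.png',cv2.resize(a,None,fx=4,fy=4,interpolation=cv2.INTER_CUBIC))
E
```

```text
(no output)
```

View pics/crop0.png

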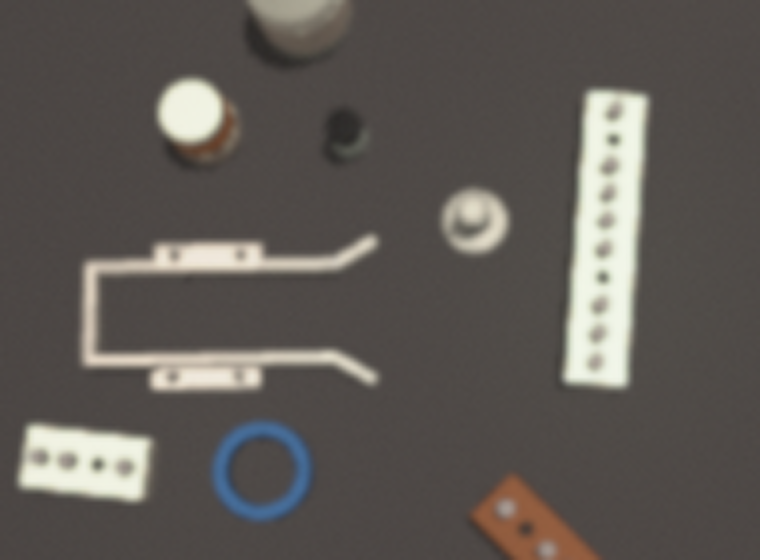

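The crop confirms the layout: bay axis almost along world +y, its mouth near (0.507, 0.012). The post is at about (0.580, -0.086) and the rack centre at about (0.568, -0.187), lying along x.

Plan: with shut fingers, push the rack's far end toward -y from its +y side. The rack should pivot clockwise about a point near (0.523, -0.19) and end in line with the bay. Then push its rear end along +y with two slightly opened fingers.

```bash
cat >> h.py <<'E'
import sys
BO=np.array([.5066,.0125]);BA=.04   # bay origin, yaw
def bay(p):
    d=np.asarray(p)-BO;return np.array([d[0]*np.cos(BA)+d[1]*np.sin(BA),-d[0]*np.sin(BA)+d[1]*np.cos(BA)])
def tool():
    o=manip.get_obs();q=o['ee_rot'];from scipy.spatial.transform import Rotation as R
    M=R.from_quat(q).as_matrix();return o,M,np.arctan2(M[1,0],M[0,0])
def go(x,y,z,yaw):
    o,M,a=tool();d=M.T@(np.array([x,y,z])-o['position'])*1000
    tw=-(yaw-a);print('t',round(o['clock'],2),'pos',np.round(o['position'],3),'yaw',round(a,3),'f',np.round(o['ft_force'],1),'-> shift',np.round(d,0),'twist',round(tw,2))
def rack():
    best=None
    for n in('top','side'):
        c=snap(n);X=cloud(c);px=c['pixels'].astype(int)
        m=(px.min(2)>110)&(px.max(2)-px.min(2)<50)&(X[...,2]>.022)&(X[...,2]<.034)&(X[...,0]>.35)&(X[...,0]<.75)&(X[...,1]<.2)&(X[...,1]>-.42)
        k,l,st,_=cv2.connectedComponentsWithStats(cv2.morphologyEx(m.astype(np.uint8),cv2.MORPH_CLOSE,np.ones((3,3))))
        if k<2: print(n,'none');continue
        i=1+st[1:,4].argmax();p=X[(l==i)&m]
        r=cv2.minAreaRect((p[:,:2]*1000).astype(np.float32));b=cv2.boxPoints(r)
        e=b[1]-b[0] if np.linalg.norm(b[1]-b[0])>np.linalg.norm(b[2]-b[1]) else b[2]-b[1]
        a=np.degrees(np.arctan2(e[1],e[0]))%180
        print(n,st[i,4],'c',np.round(r[0],1),'size',np.round(sorted(r[1]),1),'ang',round(a,1),'bay mm',np.round(bay(np.array(r[0])/1000)*1000,1))
E
python3 -m creep '[[[36,-18,0],-0.12],[[72,-36,0],-0.24],[[108,-54,0],-0.36],[[144,-72,0],-0.48],[[180,-90,0],-0.6]]' 0
python3 -c "
from h import *
go(.665,-.13,.303,1.61);rack()"
```

```text
clock: 0.62
position: [0.3383, -0.4511, 0.3039]
ee_rot: [0.896, 0.445, -0.0, 0.0]
ft_force: [0.2, -0.8, 0.5]
grip_width: 0.301
grasp_force: 0.0
t 0.62 pos [ 0.338 -0.451  0.304] yaw 0.922 f [ 0.2 -0.8  0.5] -> shift [453.  66.   1.] twist -0.69
top 973 c [ 569.3 -185.9] size [ 44.1 221.1] ang 177.3 bay mm [  54.7 -200.8]
side 570 c [ 569.2 -184.9] size [ 47.7 220.9] ang 177.1 bay mm [  54.6 -199.8]
```

```bash
python3 -m creep '[[[40,6,0],-0.12],[[80,12,0],-0.24],[[120,18,0],-0.36],[[160,24,0],-0.48],[[200,30,0],-0.6]]' 0 >/dev/null
python3 -c "
from h import *
go(.665,-.13,.303,1.61)"
```

```text
t 1.13 pos [ 0.484 -0.311  0.304] yaw 1.521 f [ 1.3 -0.3  0.2] -> shift [190. 172.   1.] twist -0.09
```

```bash
python3 -m creep '[[[28,25,0],-0.09],[[56,50,0],-0.09],[[84,75,0],-0.09],[[112,100,0],-0.09],[[140,125,0],-0.09]]' >/dev/null
python3 -m creep '[[[25,25,0],0],[[50,48,0],0],[[58,53,20],0],[[58,53,50],0],[[58,53,80],0]]' >/dev/null
python3 -c "
from h import *
go(.665,-.13,.086,1.61)"
```

```text
t 1.97 pos [ 0.667 -0.118  0.223] yaw 1.607 f [-0.1 -0.4 -0.4] -> shift [-12.  -3. 137.] twist -0.0
```

```bash
python3 -m creep '[[[-3,-2,35],0],[[-6,-2,70],0],[[-8,-2,105],0],[[-8,-2,125],0],[[-8,-2,137],0]]' >/dev/null
python3 -m creep '[[[0,0,0],0],[[0,0,0],0],[[-4,0,0],0],[[-9,0,0],0],[[-14,0,0],0]]'
python3 - <<'E'
from h import *
go(.665,-.15,.086,1.61);rack()
snap('top','t1.png')
a=cv2.imread('pics/t1.png')[100:290,130:330];cv2.imwrite('pics/t1c.png',cv2.resize(a,None,fx=3,fy=3,interpolation=cv2.INTER_CUBIC))
E
```

```text
clock: 2.8
position: [0.6659, -0.1425, 0.0886]
ee_rot: [0.695, 0.719, 0.001, 0.001]
ft_force: [0.1, 0.1, -0.3]
grip_width: 0.003
grasp_force: 0.0
t 2.8 pos [ 0.666 -0.142  0.089] yaw 1.606 f [ 0.1  0.1 -0.3] -> shift [-7. -1.  3.] twist -0.0
top 364 c [503.9  89.4] size [107.5 213.3] ang 92.6 bay mm [ 0.4 77. ]
side 520 c [ 560.1 -183.8] size [ 47.6 203.4] ang 178.0 bay mm [  45.6 -198.2]
```

View pics/t1c.png

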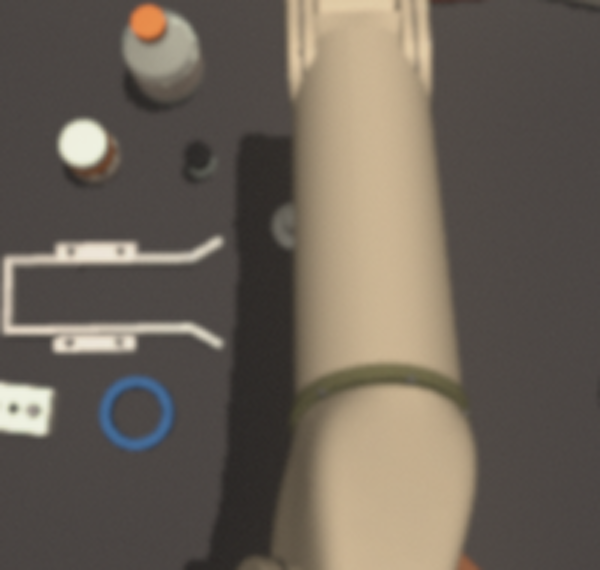

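The arm hides the rack from the top camera, but the side camera still tracks it. The fingers stand in the gap beside the rack's far end, so I start pushing in small steps.

```bash
python3 -m creep '[[[-6,0,1],0],[[-12,0,2],0],[[-18,0,2],0],[[-24,0,2],0],[[-30,0,2],0]]' | grep -E 'force|pos'
python3 -m creep '[[[-6,0,0],0],[[-12,-1,0],0],[[-18,-2,0],0],[[-24,-3,0],0],[[-30,-5,0],0]]'| grep -E 'force|pos'
python3 - <<'E'
from h import *
go(.665,-.20,.086,1.61);rack()
E
```

```text
position: [0.6661, -0.1722, 0.0847]
ft_force: [0.9, 0.9, -1.2]
grasp_force: 0.5
position: [0.6622, -0.2024, 0.0849]
ft_force: [1.4, 1.1, -1.5]
grasp_force: 0.6
t 3.78 pos [ 0.662 -0.202  0.085] yaw 1.606 f [ 1.4  1.1 -1.5] -> shift [ 2.  3. -1.] twist -0.0
top 359 c [504.4  89.5] size [107.8 213.6] ang 92.5 bay mm [ 0.9 77.1]
side 481 c [ 557.2 -200.7] size [ 47.3 208.8] ang 159.7 bay mm [  42.1 -215.1]
```

```bash
python3 -m creep '[[[-8,0,0],0],[[-16,-1,0],0],[[-24,-2,0],0],[[-32,-3,0],0],[[-39,-4,0],0]]' | grep -E 'force|pos'
python3 -m creep '[[[-7,-3,0],0],[[-14,-6,0],0],[[-21,-10,0],0],[[-27,-14,0],0],[[-33,-18,0],0]]'| grep -E 'force|pos'
python3 - <<'E'
from h import *
go(.642,-.273,.086,1.61);rack()
E
```

```text
position: [0.6594, -0.2421, 0.0849]
ft_force: [0.4, 1.5, -0.6]
grasp_force: 0.7
position: [0.6423, -0.2753, 0.0849]
ft_force: [0.8, 0.9, -0.6]
grasp_force: 0.7
t 4.72 pos [ 0.642 -0.275  0.085] yaw 1.606 f [ 0.8  0.9 -0.6] -> shift [ 2. -0. -1.] twist -0.0
top 392 c [ 531.2 -197.3] size [ 42.9 131.7] ang 129.4 bay mm [  16.2 -210.6]
side 420 c [505.1  92. ] size [107.2 215.6] ang 92.1 bay mm [ 1.7 79.5]
```

```bash
python3 -m creep '[[[-7,-7,0],0],[[-14,-14,0],0],[[-21,-21,0],0],[[-27,-29,0],0],[[-32,-37,0],0]]' | grep -E 'force|pos'
python3 -m creep '[[[-4,-7,0],0],[[-7,-14,0],0],[[-10,-21,0],0],[[-13,-28,0],0],[[-13,-28,0],0]]'| grep -E 'force|pos'
python3 - <<'E'
from h import *
go(.565,-.327,.086,1.61);rack()
E
```

```text
position: [0.6059, -0.309, 0.085]
ft_force: [0.7, -0.0, 0.3]
grasp_force: 0.8
position: [0.5777, -0.323, 0.0849]
ft_force: [-0.9, -0.5, 0.8]
grasp_force: 0.0
t 5.65 pos [ 0.578 -0.323  0.085] yaw 1.604 f [-0.9 -0.5  0.8] -> shift [ -4. -13.  -1.] twist -0.01
top 625 c [ 528.1 -222.9] size [ 44.1 166.1] ang 96.3 bay mm [  12.  -236.1]
side 420 c [504.6  92.5] size [107.1 216. ] ang 92.8 bay mm [ 1.2 80. ]
```

```bash
python3 -m creep '[[[0,10,0],0],[[0,20,0],0],[[0,20,-25],0],[[0,20,-50],0],[[0,20,-70],0]]' 0.2 >/dev/null
python3 -m creep '[[[-20,-20,0],-0.02],[[-45,-40,0],-0.02],[[-72,-60,0],-0.02],[[-72,-60,0],-0.02],[[-72,-60,0],-0.02]]'|grep grip
python3 - <<'E'
from h import *
go(.535,-.395,.086,1.615);rack()
snap('top','t2.png')
a=cv2.imread('pics/t2.png')[100:290,130:330];cv2.imwrite('pics/t2c.png',cv2.resize(a,None,fx=3,fy=3,interpolation=cv2.INTER_CUBIC))
E
```

```text
grip_width: 0.198
t 6.58 pos [ 0.54  -0.397  0.155] yaw 1.622 f [ 0.7  1.1 -0.3] -> shift [ 3. -5. 69.] twist 0.01
top 920 c [ 532.2 -248.6] size [ 44.7 218.3] ang 97.3 bay mm [  15.1 -261.9]
side 427 c [503.5  92.8] size [108.2 215.9] ang 93.3 bay mm [ 0.1 80.4]
```

View pics/t2c.png

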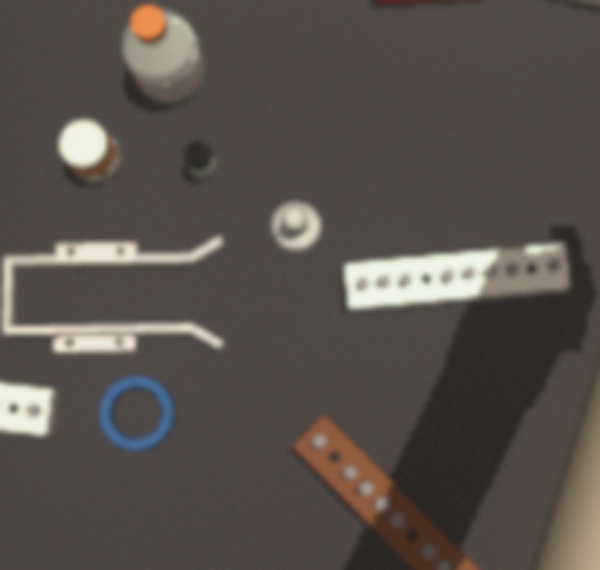

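The rack points at the mouth, its centre 15 mm off the axis and about 4.5° round towards it. I set the fingers square to its rear face and push along its own line.

```bash
python3 -m creep '[[[0,8,10],-0.07],[[0,8,35],-0.07],[[0,8,60],-0.07],[[0,8,69],-0.07],[[0,8,69],-0.07]]' |grep pos
python3 -m creep '[[[5,0,0],0],[[10,0,0],0],[[16,0,0],0],[[22,0,0],0],[[28,0,0],0]]'|grep -E 'pos|force'
python3 -m creep '[[[6,0,0],0],[[12,0,0],0],[[18,0,0],0],[[24,0,0],0],[[30,0,0],0]]'|grep -E 'pos|force'
python3 - <<'E'
from h import *
go(.535,-.3,.086,1.69);rack()
E
```

```text
position: [0.5494, -0.3927, 0.0832]
position: [0.5469, -0.3668, 0.0872]
ft_force: [1.1, -4.4, 1.6]
grasp_force: 1.9
position: [0.543, -0.3382, 0.0872]
ft_force: [0.7, -5.9, 4.2]
grasp_force: 2.9
t 7.98 pos [ 0.543 -0.338  0.087] yaw 1.695 f [ 0.7 -5.9  4.2] -> shift [39. -3.  1.] twist 0.0
top 862 c [ 527.4 -214. ] size [ 44.5 212.6] ang 97.4 bay mm [  11.7 -227.2]
side 417 c [502.8  91.2] size [108.5 218.5] ang 93.6 bay mm [-0.7 78.8]
```

```bash
python3 -m creep '[[[7,0,0],0],[[14,0,0],0],[[21,0,0],0],[[28,0,0],0],[[35,0,0],0]]'|grep -E 'ft_force'
python3 -m creep '[[[7,0,0],0],[[14,0,0],0],[[21,0,0],0],[[28,0,0],0],[[35,0,0],0]]'|grep -E 'pos|ft_force'
python3 -m creep '[[[7,0,0],0],[[14,0,0],0],[[21,0,0],0],[[28,0,0],0],[[28,0,0],0]]'|grep -E 'pos|ft_force'
python3 - <<'E'
from h import *
go(.535,-.3,.086,1.69);rack()
snap('top','t3.png')
a=cv2.imread('pics/t3.png')[120:260,120:320];cv2.imwrite('pics/t3c.png',cv2.resize(a,None,fx=4,fy=4,interpolation=cv2.INTER_CUBIC))
E
```

```text
ft_force: [1.1, -6.3, 4.4]
position: [0.5342, -0.2688, 0.0867]
ft_force: [-0.0, -5.8, 3.8]
position: [0.5306, -0.2392, 0.0864]
ft_force: [-0.3, -0.4, -0.0]
t 9.33 pos [ 0.531 -0.239  0.086] yaw 1.697 f [-0.3 -0.4 -0. ] -> shift [-61.  -3.   0.] twist 0.01
top 780 c [ 513.3 -105.5] size [ 45.5 187.9] ang 96.8 bay mm [   2.  -118.2]
side 483 c [ 514.9 -113.9] size [ 44.5 214.9] ang 97.0 bay mm [   3.2 -126.6]
```

View pics/t3c.png

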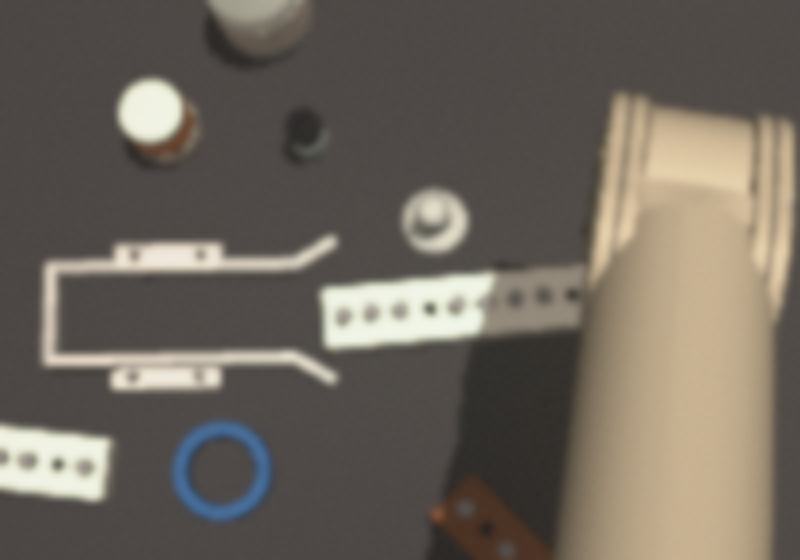

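The leading end is inside the flare, a few mm toward the near wall. I go on and turn the fingers gradually square to the bay.

```bash
python3 -m creep '[[[7,0,0],0.015],[[14,1,0],0.03],[[21,1,0],0.045],[[28,2,0],0.06],[[35,2,0],0.08]]'|grep -E 'pos|ft_force'
python3 -m creep '[[[4,0,0],0],[[8,0,0],0],[[12,0,0],0],[[16,0,0],0],[[20,0,0],0]]'|grep -E 'pos|ft_force'
python3 - <<'E'
from h import *
go(.5095,-.041,.086,1.613);rack()
E
```

```text
position: [0.5278, -0.2042, 0.0856]
ft_force: [0.2, -2.6, -2.4]
position: [0.5271, -0.1847, 0.0859]
ft_force: [0.1, -1.6, -1.2]
t 10.32 pos [ 0.527 -0.185  0.086] yaw 1.616 f [ 0.1 -1.6 -1.2] -> shift [144. -11.  -0.] twist 0.0
top 1090 c [510.8  35. ] size [107.  324.2] ang 87.8 bay mm [ 5.1 22.3]
side 988 c [509.6  14.8] size [105.7 370.2] ang 88.1 bay mm [3.1 2.2]
```

```bash
cat >> h.py <<'E'
def rack2():
    for n in('top','side'):
        c=snap(n);X=cloud(c);px=c['pixels'].astype(int)
        m=(X[...,2]>.0285)&(X[...,2]<.05)&(X[...,0]>.455)&(X[...,0]<.555)&(X[...,1]<.25)&(X[...,1]>-.16)&(px.min(2)>90)
        k,l,st,_=cv2.connectedComponentsWithStats(cv2.morphologyEx(m.astype(np.uint8),cv2.MORPH_CLOSE,np.ones((3,3))))
        i=1+st[1:,4].argmax();p=X[(l==i)&m];r=cv2.minAreaRect((p[:,:2]*1000).astype(np.float32));b=np.array([bay(q/1000)*1000 for q in cv2.boxPoints(r)])
        print(n,len(p),'c',np.round(r[0],1),np.round(r[1],1),round(r[2],1),'bay corners',np.round(b,0).tolist(),'z',np.round(np.percentile(p[:,2],[5,50]),4))
E
python3 -m creep '[[[5,-1,0],0],[[10,-1,0],0],[[15,-2,0],0],[[20,-2,0],0],[[20,-2,0],0]]'|grep -E 'pos|ft_force'
python3 - <<'E'
from h import *
rack2()
snap('top','t4.png')
a=cv2.imread('pics/t4.png')[120:260,110:310];cv2.imwrite('pics/t4c.png',cv2.resize(a,None,fx=4,fy=4,interpolation=cv2.INTER_CUBIC))
E
```

```text
position: [0.5243, -0.1636, 0.086]
ft_force: [0.0, -0.2, 0.6]
top 559 c [514.7 -17.3] [ 50.6 166. ] 1.4 bay corners [[-17.0, 53.0], [-20.0, -113.0], [31.0, -113.0], [34.0, 52.0]] z [0.0287 0.0308]
side 647 c [515.3 -42.5] [ 43.8 226.3] 4.1 bay corners [[-19.0, 57.0], [-12.0, -169.0], [32.0, -168.0], [25.0, 58.0]] z [0.0288 0.0307]
```

View pics/t4c.png

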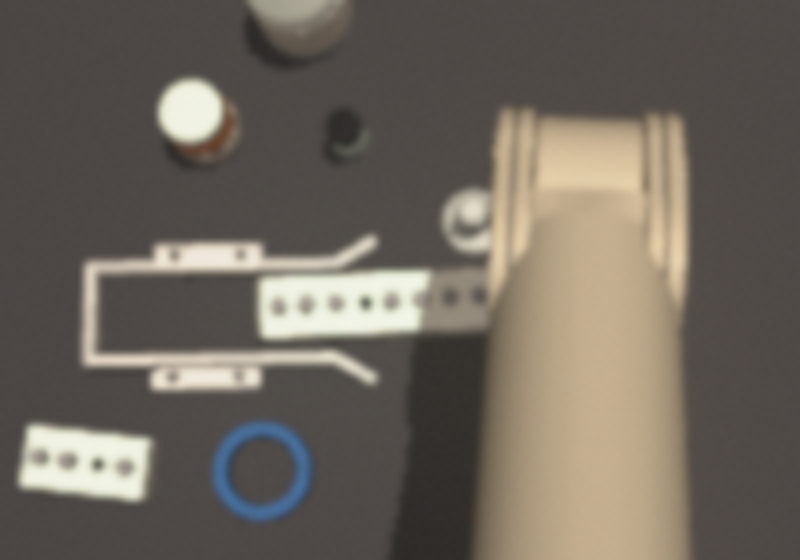

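The leading end is about 57 mm inside and in line, so roughly 120 mm remain. I continue with a slight drift to the axis and watch the force.

```bash
for i in 1; do python3 -m creep '[[[7,-1,0],0],[[14,-2,0],0],[[21,-3,0],0],[[28,-4,0],0],[[35,-5,0],0]]'|grep -E 'pos|ft_force'; done
python3 -m creep '[[[7,-1,0],0],[[14,-1,0],0],[[21,-2,0],0],[[28,-2,0],0],[[35,-3,0],0]]'|grep -E 'pos|ft_force'
python3 -m creep '[[[5,0,0],0],[[10,0,0],0],[[15,0,0],0],[[20,0,0],0],[[25,0,0],0]]'|grep -E 'pos|ft_force'
python3 - <<'E'
from h import *
go(.509,-.038,.086,1.613);rack2()
E
```

```text
position: [0.5176, -0.1294, 0.0859]
ft_force: [0.2, -2.2, -0.5]
position: [0.5131, -0.0947, 0.0859]
ft_force: [0.1, -3.0, 0.1]
position: [0.512, -0.0702, 0.0859]
ft_force: [0.1, -3.2, 0.4]
t 12.23 pos [ 0.512 -0.07   0.086] yaw 1.616 f [ 0.1 -3.2  0.4] -> shift [32. -2. -0.] twist 0.0
top 450 c [504.4  91.5] [ 42.3 137.3] 1.8 bay corners [[-20.0, 148.0], [-21.0, 11.0], [21.0, 10.0], [23.0, 147.0]] z [0.0287 0.0307]
side 804 c [506.8  51.4] [ 44.2 224.5] 2.5 bay corners [[-21.0, 151.0], [-20.0, -73.0], [24.0, -73.0], [24.0, 151.0]] z [0.0289 0.0306]
```

```bash
python3 -m creep '[[[5,0,0],0],[[10,-1,0],0],[[15,-1,0],0],[[20,-1,0],0],[[24,-1,0],0]]'|grep -E 'pos|ft_force'
python3 -m creep '[[[1,0,0],0],[[2,0,0],0],[[3,0,0],0],[[4,0,0],0]]'|grep -E 'pos|ft_force'
python3 - <<'E'
from h import *
go(.509,-.038,.086,1.613);rack2()
E
```

```text
position: [0.5098, -0.0458, 0.0859]
ft_force: [0.3, -2.9, -0.9]
position: [0.5097, -0.0428, 0.0859]
ft_force: [-0.5, -2.3, -1.1]
t 13.08 pos [ 0.51  -0.043  0.086] yaw 1.615 f [-0.5 -2.3 -1.1] -> shift [ 5. -1. -0.] twist 0.0
top 388 c [502.6 127.2] [ 43.8 131.2] 3.2 bay corners [[-22.0, 180.0], [-20.0, 49.0], [24.0, 49.0], [21.0, 181.0]] z [0.0287 0.0306]
side 852 c [504.3  78.2] [ 44.6 224.1] 2.4 bay corners [[-22.0, 178.0], [-22.0, -46.0], [23.0, -46.0], [23.0, 178.0]] z [0.0288 0.0305]
```

Nearly home; I creep on until the force rises at the stop.

```bash
python3 -m creep '[[[1,0,0],0],[[2,0,0],0],[[2,0,0],0]]'|grep -E 'pos|ft_force'
python3 -m creep '[[[1,0,0],0],[[2,0,0],0],[[2,0,0],0]]'|grep -E 'pos|ft_force'
```

```text
position: [0.5097, -0.0403, 0.0859]
ft_force: [-0.6, -1.0, -1.6]
position: [0.5096, -0.0389, 0.0859]
ft_force: [0.9, -3.2, -1.4]
```

```bash
python3 -m creep '[[[1,0,0],0],[[2,0,0],0],[[2,0,0],0]]'|grep -E 'pos|ft_force'
python3 -m creep '[[[1,0,0],0],[[1,0,0],0]]'|grep -E 'pos|ft_force'
```

```text
position: [0.5095, -0.0387, 0.0859]
ft_force: [0.8, -11.3, -1.7]
position: [0.5095, -0.0386, 0.0859]
ft_force: [1.1, -14.4, -1.0]
```

The tool has stopped at y = -0.0386 and the force has risen to 14 N, so the rack is against the stop. I back off, lift and check.

```bash
python3 -m creep '[[[-5,0,0],0],[[-15,0,0],0],[[-30,0,0],0],[[-50,0,0],0],[[-70,0,0],0]]'|grep -E 'ft_force'
python3 -m creep '[[[-20,0,-30],0],[[-40,0,-60],0],[[-70,0,-90],0],[[-100,0,-110],0],[[-130,0,-120],0]]' >/dev/null
python3 -m creep '[[[-20,0,0],0],[[-40,0,0],0],[[-60,0,0],0],[[-60,0,0],0],[[-60,0,0],0]]' >/dev/null
python3 - <<'E'
from h import *
go(.509,-.038,.086,1.613);rack2()
snap('top','t5.png')
a=cv2.imread('pics/t5.png')[90:280,100:400];cv2.imwrite('pics/t5c.png',cv2.resize(a,None,fx=2.6,fy=2.6,interpolation=cv2.INTER_CUBIC))
E
```

```text
ft_force: [1.3, 0.4, -0.5]
t 15.35 pos [ 0.521 -0.296  0.206] yaw 1.614 f [ 0.   0.8 -0.2] -> shift [258.  -1. 120.] twist 0.0
top 719 c [504.5  83. ] [ 44.1 219.7] 2.5 bay corners [[-22.0, 180.0], [-21.0, -39.0], [23.0, -39.0], [22.0, 180.0]] z [0.0287 0.0306]
side 903 c [504.4  82.7] [ 44.1 222. ] 2.7 bay corners [[-22.0, 181.0], [-21.0, -41.0], [23.0, -41.0], [22.0, 181.0]] z [0.0289 0.0306]
```

View pics/t5c.png

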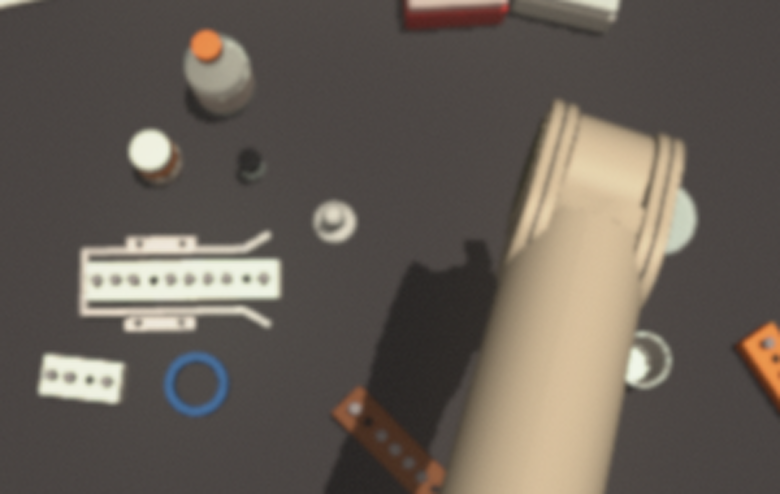

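The rack is home: it spans -40 to 180 mm in the bay, centred and flat. The bystanders in view are in place, and the arm is clear.

```bash
python3 -c "
from workcell import manip
print(manip.hand_in())"
```

```text
the job is handed in; nothing more can be done
None
```

The long rack is parked flat and centred in the bay, against the stop at the back; the bystanders were not touched, the arm was clear, and the job is handed in at about 15 s on the robot's clock (no verdict was returned).

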